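# Set out the stock bolts by size on the marked board

## Task

For the stock check, stand the four loose steel bolts on the green board, heads down, each centred on its own white mark, in order of size: the smallest on the mark next to the red block, the largest on the mark at the far end from it. Keep every bolt upright all along, never letting one tip over, and leave all four standing free.

Things in the scene. Friction and masses are not known exactly. Their poses are not given: they have to be found in the camera images.
- bolt_12: the smallest of the four bright steel hex-head bolts, loose, standing on its head with the threaded shank straight up: hex head 19 mm across flats and 8 mm high, round shank 12 mm in diameter and 50 mm long, 58 mm high in all, about 0.065 kg. Origin: centre of the underside of the head; z along the shank, up.
- bolt_16: the second smallest of the four bright steel hex-head bolts, loose, standing on its head with the threaded shank straight up: hex head 24 mm across flats and 10 mm high, round shank 16 mm in diameter and 65 mm long, 75 mm high in all, about 0.14 kg. Origin: centre of the underside of the head; z along the shank, up.
- bolt_20: the second largest of the four bright steel hex-head bolts, loose, standing on its head with the threaded shank straight up: hex head 30 mm across flats and 13 mm high, round shank 20 mm in diameter and 80 mm long, 93 mm high in all, about 0.27 kg. Origin: centre of the underside of the head; z along the shank, up.
- bolt_24: the largest of the four bright steel hex-head bolts, loose, standing on its head with the threaded shank straight up: hex head 36 mm across flats and 15 mm high, round shank 24 mm in diameter and 95 mm long, 110 mm high in all, about 0.46 kg. Origin: centre of the underside of the head; z along the shank, up.
- mark_a: one of four alike flat white round marks, 48 mm in diameter with a black dot in the middle, in a straight row 75 mm apart on a green fixed board (370 mm long, 64 mm wide, its top 10 mm above the table). This one is the mark at the end to the robot's right (-y) (order along the board: a, b, c, d). Origin: the centre of the mark, on the board's top; y along the row (mark_a to mark_d), x across it, z up.
- mark_b: one of four alike flat white round marks, 48 mm in diameter with a black dot in the middle, in a straight row 75 mm apart on a green fixed board (370 mm long, 64 mm wide, its top 10 mm above the table). This one is the mark second from the right (-y) end (order along the board: a, b, c, d). Origin: the centre of the mark, on the board's top; y along the row (mark_a to mark_d), x across it, z up.
- mark_c: one of four alike flat white round marks, 48 mm in diameter with a black dot in the middle, in a straight row 75 mm apart on a green fixed board (370 mm long, 64 mm wide, its top 10 mm above the table). This one is the mark second from the left (+y) end (order along the board: a, b, c, d). Origin: the centre of the mark, on the board's top; y along the row (mark_a to mark_d), x across it, z up.
- mark_d: one of four alike flat white round marks, 48 mm in diameter with a black dot in the middle, in a straight row 75 mm apart on a green fixed board (370 mm long, 64 mm wide, its top 10 mm above the table). This one is the mark at the end to the robot's left (+y) (order along the board: a, b, c, d). Origin: the centre of the mark, on the board's top; y along the row (mark_a to mark_d), x across it, z up.
- red_block: red block fixed on one end of the board, 56 mm across the board, 24 mm along it, 24 mm high, centred 52.5 mm beyond the nearest end mark; a grey block of the same size is at the other end. Which end is red changes from start to start. Origin: centre of its underside.
Mind the look-alikes: they are no part of the job. Leave any blue, turquoise or yellow look-alike of the bolt_16 alone.

How it is judged:
By the outcome, as a careful person would: the job done as asked, in the order asked, and still so for the second after the job is handed in, with the robot touching nothing.
It also fails if it takes over 102 s, if anything falls off the work surface, if the arm or the gripper's body presses on something with over 40 N, if the wrist force passes 120 N, or if a joint passes its speed limit or range.

## Robot

A 6-joint arm with a two-finger parallel gripper is mounted at the origin on the work surface. World frame = base frame: x ahead of the robot, y to its left, z up, the work surface at z = 0. Lengths are in m, angles in rad, forces in N, time in s.
With the tool pointing down it reaches from about 0.4 to 0.825 m from the base axis. Payload 7 kg.
Tool frame: the origin (TCP) lies midway between the tips of the shut fingers; the grasp point (between the pads) lies 19 mm behind it; z points along the fingers, x is the direction in which the jaws open and shut, and the axes are right-handed (so a half turn about z gives the same grasp; the last joint's range is limited). The gripper opens to 88 mm and grips with 3 to 60 N. Pads are 19 mm wide; open, the fingers measure 130 mm over their backs; the gripper's body (78 mm by 193 mm) begins 47 mm behind the grasp point.
Start: joints at [-0.832, 0.359, 0.012, 0, -1.224, -0.288], TCP at [0.294, -0.608, 0.203] pointing down, gripper open.
Joint ranges: [-3.07, 3.07], [-1.43, 2.12], [-1.02, 1.25], [-3.03, 1.67], [-3.05, -0], [-3.03, 3.03]. Speed limits (rad/s): [2.39, 2.39, 3.01, 3.14, 3.14, 3.14].

## Interface

Orientations are given as [roll, pitch, yaw] about the fixed x, y, z axes, in that order (R = Rz(yaw) Ry(pitch) Rx(roll)).
In Python, from station import arm, viewer, ticket gives the robot as it stands. The module is installed in compiled form; this text tells all that it offers.
- The arm moves only by the tool step_arm, never from a script. Its argument "targets" is a list of rows, each a list of 3 entries, a list of its own where there are three numbers: the shift along the tool's x, y, z in m, then the turn, a rotation vector about the tool's x, y, z in degrees, then the opening, from -1 (shut) to 1 (fully open), so that 0 is half open. A call has exactly 8 rows; each row shifts and turns the commanded pose from where the row before left it, along the tool's axes as they then stand; what a row does not reach is not made up. A row lasts 1/10 s, in which the tool goes at most 50 mm and 8.59 degrees, less where a joint would pass 70% of its speed; a pose out of reach is approached as far as the arm can. A call is refused whole if a number of a shift passes 0.05 or a number of a turn 8.59, either way. A call with a gripper value outside its range is refused whole. The fingers move at their own pace and stop on an object; "grip_force" is the grip in N (left out, the last holds). Time passes only in rows, so rows that do not move let the fingers close, or fill a call up. It gives the time, the measured TCP pose, the force and the opening at its end, in the units of the state.
- arm.get_state(): the state, without advancing time (a new reading comes with each control period).
- viewer.grab_frame(name): name is "side" or "top"; returns (picture, depth): 420x560x3 uint8, red, green, blue; 420x560 float32, m along the optical axis (not along the pixel's ray), 0 where there is no reading.
- viewer.calibration(name): a dict with "fov_y" (degrees; the focal length in pixels is half the picture's height over the tangent of half this angle, whatever the lens; pixels are square), "cx", "cy" (the principal point, pixels), "world_to_cam" (4x4, takes a point from world to camera coordinates). Camera axes: x right, y up, looking along -z (the intrinsics and any distortion apply to the point x, -y, -z); pixel columns grow to the right and rows downward; lengths in m; the calibration is good to about 2 mm. A picture is of the moment at which its call begins. calibration takes no time and is no camera call.
- ticket.job_done(): hands the job in, once; it reports no verdict.
The state is a dict: "t": time; "q": joint angles; "qd": joint speeds; "joint_efforts": joint torques, N m; "eef_pos": TCP position; "ee_rot": TCP orientation; "force": force on the tool from outside, world axes, zero at the start; "moment": the same for the moment, N m; "width": finger opening in m.
Only numpy, scipy, OpenCV 4.12 (cv2) and the standard library are available. Lean on these libraries where they do the work, as an engineer would, in place of code of your own. Each camera call takes 0.05 s, during which the arm holds its last target.

## Working session

There is one attempt and no reset: what is moved stays moved. The work goes in short steps, Python scripts to look and compute and a tool call to move; the robot and the scene stay as the last step left them, time stands still between calls to the robot, and variables do not carry over. Pictures are saved under pics/ and viewed, and the job is handed in when it is done.

Besides the shell and the picture viewer there is one more tool, called after ">>>" as a command line: name --argument value ..., lists and objects as JSON in quotes. step_arm: Moves the arm, as the interface text tells. Its arguments: {"type":"object","properties":{"targets":{"type":"array"},"grip_force":{"type":"number"}},"required":["targets"]}

```bash
mkdir -p pics
cat > h.py <<'E'
import numpy as np, cv2
from station import arm, viewer, ticket
def save(n,name):
    p,d=viewer.grab_frame(n); cv2.imwrite(f'pics/{name}.png',p[:,:,::-1]); np.save(f'{name}_d.npy',d); np.save(f'{name}_p.npy',p); return p,d
E
python3 - <<'E'
from h import *
print(arm.get_state())
for n in('side','top'):
    save(n,n+'0'); print(viewer.calibration(n))
E
```

```text
{'t': 0.0, 'q': array([-8.31858238e-01,  3.59376989e-01,  1.10658697e-02, -3.54676530e-04,
       -1.22406963e+00, -2.88116678e-01]), 'qd': array([-0.00068944, -0.00085114,  0.00125936,  0.00159106,  0.00013847,
        0.00027482]), 'joint_efforts': array([ 9.60592624e-04, -5.82714808e+01,  2.93067062e+01,  6.99717969e+00,
        7.08267806e-03, -1.63276868e-04]), 'eef_pos': array([ 0.29386379, -0.60710232,  0.20193134]), 'ee_rot': array([-3.14146208e+00, -1.61386091e-03,  2.02149684e+00]), 'force': array([1.07053938, 1.1507467 , 1.04188434]), 'moment': array([-0.03103264, -0.02431368, -0.00071326]), 'width': 0.08780243986568116}
{'fov_y': 48.22284419039377, 'cx': 271.5403449624945, 'cy': 211.0417956677698, 'world_to_cam': array([[-0.76523305, -0.64362661, -0.01277335,  0.43867508],
       [ 0.45761615, -0.5578193 ,  0.69240529, -0.26599872],
       [-0.4527757 ,  0.52400612,  0.7213957 , -0.57525687],
       [ 0.        ,  0.        ,  0.        ,  1.        ]])}
{'fov_y': 49.69212116052764, 'cx': 266.1964859775103, 'cy': 210.4657269467117, 'world_to_cam': array([[-0.00699474, -0.99946301, -0.03201181,  0.03008718],
       [ 0.99653847, -0.00961905,  0.08257456, -0.54526776],
       [-0.08283814, -0.03132342,  0.99607062, -0.83419384],
       [ 0.        ,  0.        ,  0.        ,  1.        ]])}
```

View pics/side0.png

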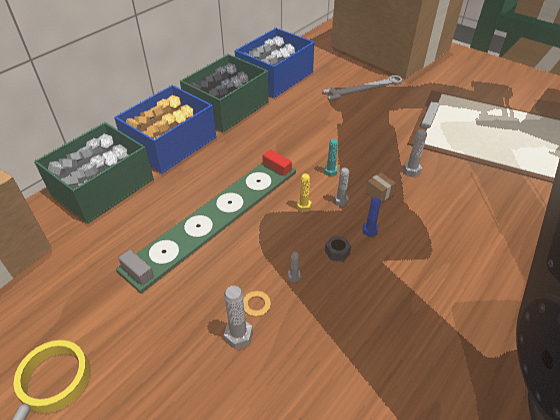

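View pics/top0.png

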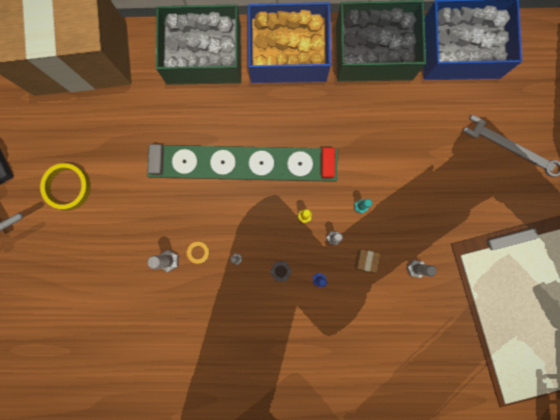

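The red block is at the right of the top view (328,162), which is the −y end. So bolt_12 goes to a, 16 to b, 20 to c and 24 to d. In the top view the steel bolts are at about (165,261) for 24, (236,259) for 12, (335,238) for 16 and (420,269) for 20. Next I'll measure them.

```bash
cat >> h.py <<'E'
def cal(n):
    c=viewer.calibration(n); f=210/np.tan(np.radians(c['fov_y']/2)); return f,c['cx'],c['cy'],np.array(c['world_to_cam'])
def ray(n,uv):
    f,cx,cy,M=cal(n); u,v=np.asarray(uv,float).T
    d=np.stack([(u-cx)/f,-(v-cy)/f,-np.ones_like(u)],-1)
    R=M[:3,:3]; return -R.T@M[:3,3], d@R
def onplane(n,uv,z):
    o,d=ray(n,np.atleast_2d(uv)); return o+d*((z-o[2])/d[:,2])[:,None]
def cloud(n,dep):
    v,u=np.mgrid[:420,:560]; o,d=ray(n,np.stack([u.ravel()+0.0,v.ravel()],-1))
    return (o+d*dep.reshape(-1,1)).reshape(420,560,3)
def proj(n,P):
    f,cx,cy,M=cal(n); q=np.atleast_2d(P)@M[:3,:3].T+M[:3,3]
    return np.stack([cx+f*q[:,0]/-q[:,2],cy-f*q[:,1]/-q[:,2]],-1)
def marks(n,p):
    hsv=cv2.cvtColor(p,cv2.COLOR_RGB2HSV); m=((hsv[...,1]<60)&(hsv[...,2]>170)).astype(np.uint8)
    out=[]
    for c in cv2.findContours(m,cv2.RETR_EXTERNAL,cv2.CHAIN_APPROX_NONE)[0]:
        a=cv2.contourArea(c)
        if 200<a<900:
            e=cv2.fitEllipse(c); 
            if abs(np.pi*e[1][0]*e[1][1]/4/a-1)<.15: out.append(e[0])
    return np.array(out)
E
python3 - <<'E'
from h import *
np.set_printoptions(precision=4,suppress=True)
for n in('top','side'):
    p=np.load(n+'0_p.npy');d=np.load(n+'0_d.npy')
    m=marks(n,p); w=onplane(n,m,.01); o=np.argsort(w[:,1]); print(n,m[o].round(1)); print(w[o]); 
    C=cloud(n,d)
    print('cloud@marks',[C[int(v)+4,int(u)+4].round(4) for u,v in m[o]], 'table',np.median(C[300:310,200:210].reshape(-1,3),0))
    # objects
    z=C[...,2]; reg=(C[...,0]>.2)&(C[...,0]<.54)&(C[...,1]>-.45)&(C[...,1]<.45)&(d>0)&(z>.015)&(z<.13)
    N,l,st,ce=cv2.connectedComponentsWithStats(reg.astype(np.uint8))
    for i in range(1,N):
        if st[i,4]<15: continue
        P=C[l==i]; rgb=np.median(p[l==i],0); zt=P[:,2].max()
        T=P[P[:,2]>np.percentile(P[:,2],95)-.004]
        print(ce[i].round(0),st[i,4],'zmax %.3f'%zt,'top',T.mean(0),'mean',P.mean(0),rgb)
E
```

```text
top [[299.7 163.3]
 [260.9 162.5]
 [222.4 161.6]
 [184.  160.8]]
[[ 0.6373 -0.0395  0.01  ]
 [ 0.6399  0.0355  0.01  ]
 [ 0.6426  0.1104  0.01  ]
 [ 0.6452  0.1856  0.01  ]]
cloud@marks [array([ 0.6295, -0.0455,  0.0129]), array([0.6332, 0.0297, 0.0086]), array([0.6355, 0.1031, 0.0122]), array([0.6387, 0.1794, 0.0108])] table [ 0.3676  0.1452 -0.    ]
[306. 215.] 71 zmax 0.079 top [ 0.5351 -0.0476  0.0748] mean [ 0.534  -0.0462  0.0638] [195. 172.  24.]
[336. 237.] 92 zmax 0.078 top [ 0.4934 -0.1019  0.0749] mean [ 0.4933 -0.1002  0.0643] [130.  122.  115.5]
[506. 241.] 171 zmax 0.020 top [ 0.4854 -0.4216  0.0163] mean [ 0.4854 -0.4216  0.0163] [154. 153. 145.]
[162. 261.] 378 zmax 0.114 top [0.4526 0.2138 0.1099] mean [0.4531 0.2091 0.0722] [121. 111. 103.]
[368. 260.] 406 zmax 0.034 top [ 0.4505 -0.163   0.0301] mean [ 0.4505 -0.1622  0.0292] [120.  88.  53.]
[234. 259.] 44 zmax 0.061 top [0.4553 0.0841 0.0582] mean [0.4553 0.083  0.0515] [97.5 89.  82.5]
[281. 271.] 309 zmax 0.023 top [ 0.4316 -0.0005  0.0184] mean [ 0.4315 -0.0008  0.018 ] [66. 58. 53.]
[425. 270.] 244 zmax 0.096
[... 762 characters left out ...]
 0.077 top [ 0.4945 -0.0995  0.075 ] mean [ 0.4928 -0.0971  0.0497] [111. 104. 102.]
[381. 185.] 448 zmax 0.035 top [ 0.451  -0.1609  0.0307] mean [ 0.4498 -0.1573  0.0277] [131. 103.  75.]
[305. 190.] 227 zmax 0.078 top [ 0.5352 -0.045   0.0752] mean [ 0.5339 -0.043   0.049 ] [170. 142.  64.]
[373. 213.] 290 zmax 0.078 top [ 0.4157 -0.0711  0.075 ] mean [ 0.4144 -0.0686  0.0501] [ 56.   63.  106.5]
[338. 246.] 367 zmax 0.022 top [0.4325 0.0009 0.0189] mean [0.4323 0.0013 0.0188] [69. 63. 61.]
[294. 263.] 164 zmax 0.061 top [0.4555 0.0863 0.0582] mean [0.4542 0.0876 0.0413] [105.5  99.5  99. ]
[236. 316.] 1078 zmax 0.113 top [0.4527 0.2164 0.1104] mean [0.4487 0.2197 0.0647] [140. 134. 133.]
```

>>> step_arm --targets '[[[0,0,0],[0,0,-8.02],-0.1],[[0,0,0],[0,0,-8.02],-0.1],[[0,0,0],[0,0,-8.02],-0.1],[[0,0,0],[0,0,-8.02],-0.1],[[0,0,0],[0,0,-8.02],-0.1],[[0,0,0],[0,0,-8.02],-0.1],[[0,0,0],[0,0,-8.02],-0.1],[[0,0,0],[0,0,-8.02],-0.1]]' --grip_force 20

```text
t: 0.9
eef_pos: [0.2939, -0.6073, 0.2023]
ee_rot: [3.141, -0.001, -3.136]
force: [-0.3, -0.1, -0.2]
width: 0.0394
```

>>> step_arm --targets '[[[-0.0101,0.0433,0],[0,0,0],-0.1],[[-0.0101,0.0433,0],[0,0,0],-0.1],[[-0.0101,0.0433,0],[0,0,0],-0.1],[[-0.0101,0.0433,0],[0,0,0],-0.1],[[-0.0101,0.0433,0],[0,0,0],-0.1],[[-0.0101,0.0433,0],[0,0,0],-0.1],[[-0.0101,0.0433,0],[0,0,0],-0.1],[[-0.0101,0.0433,0],[0,0,0],-0.1]]'

```text
t: 1.7
eef_pos: [0.3747, -0.2595, 0.2027]
ee_rot: [3.141, -0.0, 3.141]
force: [1.0, 0.4, -0.6]
width: 0.039
```

>>> step_arm --targets '[[[-0.0101,0.0433,0],[0,0,0],-0.1],[[-0.0101,0.0433,0],[0,0,0],-0.1],[[-0.0101,0.0433,0],[0,0,0],-0.1],[[-0.0101,0.0433,0],[0,0,0],-0.1],[[-0.0101,0.0433,0],[0,0,0],-0.1],[[-0.0101,0.0433,0],[0,0,0],-0.1],[[-0.0101,0.0433,0],[0,0,0],-0.1],[[0,0,0],[0,0,0],-0.1]]'

```text
t: 2.5
eef_pos: [0.4467, 0.0459, 0.2027]
ee_rot: [3.141, 0.0, -3.138]
force: [0.4, 0.5, -0.2]
width: 0.0398
```

>>> step_arm --targets '[[[-0.0044,0.0197,0],[0,0,0],-0.1],[[-0.0044,0.0197,0],[0,0,0],-0.1],[[0,0,0.02],[0,0,0],-0.1],[[0,0,0.03],[0,0,0],-0.1],[[0,0,0.03],[0,0,0],-0.1],[[0,0,0.03],[0,0,0],-0.1],[[0,0,0.01],[0,0,0],-0.1],[[0,0,0],[0,0,0],-0.1]]'

```text
t: 3.3
eef_pos: [0.4536, 0.0805, 0.0818]
ee_rot: [-3.14, -0.003, 3.141]
force: [0.5, -0.5, 0.2]
width: 0.0397
```

Run:
```python
from h import *
p,d=save('side','s1'); c=p[180:330,200:400]; cv2.imwrite('pics/s1c.png',cv2.resize(c,None,fx=4,fy=4,interpolation=cv2.INTER_CUBIC)[:,:,::-1])
p,d=save('top','t1')
```

```text
(no output)
```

View pics/s1c.png

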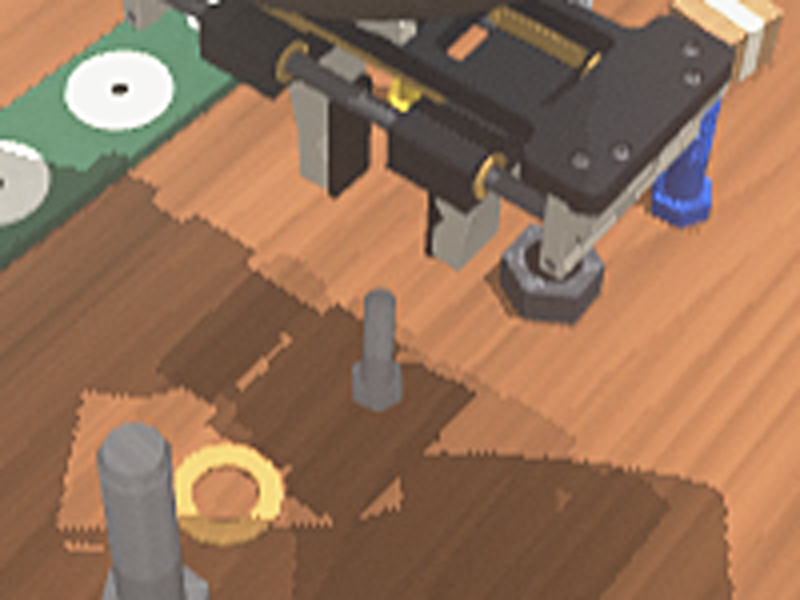

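View pics/t1.png

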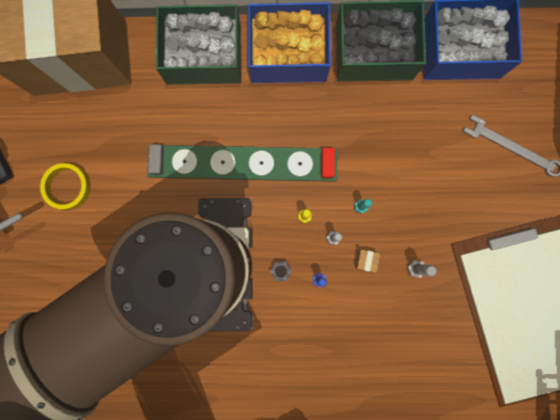

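Run:
```python
from h import *
print(arm.get_state()['eef_pos'])
for P in([.4536,.0805,.0818],[.4554,.0852,.0818],[.4554,.0852,.058]): print(proj('side',P), (proj('side',P)-[200,180])*4)
```

```text
[0.45521854 0.08144956 0.08383385]
[[298.271707   243.28478999]] [[393.086828   253.13915997]]
[[295.28905017 244.6078883 ]] [[381.15620066 258.4315532 ]]
[[294.90758597 254.90470251]] [[379.63034387 299.61881003]]
```

>>> step_arm --targets '[[[0,0.004,0],[0,0,0],-0.1],[[0,0,0.02],[0,0,0],-0.1],[[0,0,0.02],[0,0,0],-0.1],[[0,0,0.015],[0,0,0],-0.1],[[0,0,0.008],[0,0,0],-0.1],[[0,0,0],[0,0,0],-0.1],[[0,0,0],[0,0,0],-0.1],[[0,0,0],[0,0,0],-0.1]]'

```text
t: 4.2
eef_pos: [0.4552, 0.0858, 0.0208]
ee_rot: [3.141, 0.002, -3.142]
force: [-0.2, 0.4, -0.8]
width: 0.0395
```

Run:
```python
from h import *
p,d=save('side','s2'); c=p[180:330,200:400]; cv2.imwrite('pics/s2c.png',cv2.resize(c,None,fx=4,fy=4,interpolation=cv2.INTER_CUBIC)[:,:,::-1]);print(arm.get_state()['eef_pos'])
```

```text
[0.45513873 0.08572744 0.0207519 ]
```

View pics/s2c.png

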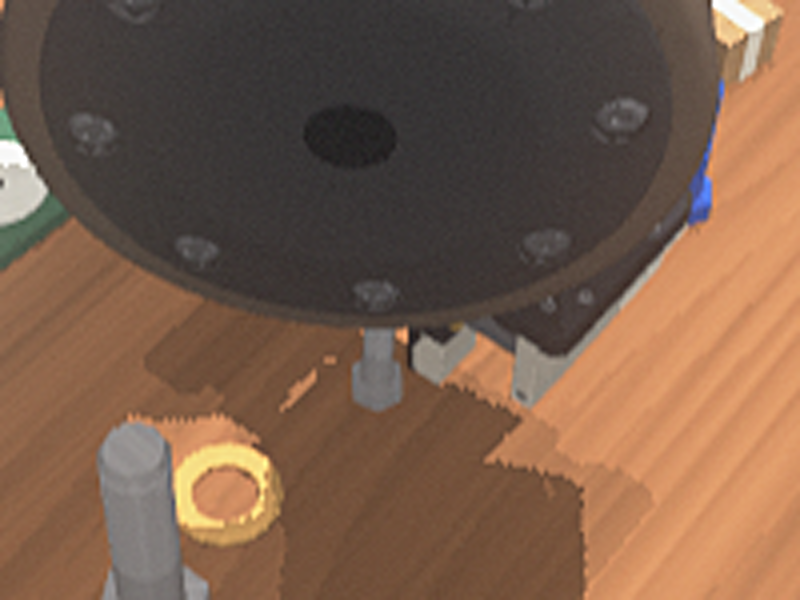

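>>> step_arm --targets '[[[0,0,0.005],[0,0,0],-0.1],[[0,0,0],[0,0,0],-0.3],[[0,0,0],[0,0,0],-0.5],[[0,0,0],[0,0,0],-0.6],[[0,0,0],[0,0,0],-0.7],[[0,0,0],[0,0,0],-1],[[0,0,0],[0,0,0],-1],[[0,0,0],[0,0,0],-1]]' --grip_force 20

```text
t: 5.05
eef_pos: [0.4544, 0.0853, 0.0148]
ee_rot: [-3.142, -0.0, 3.141]
force: [-0.6, 0.0, -0.0]
width: 0.0113
```

>>> step_arm --targets '[[[0,0,-0.005],[0,0,0],-1],[[0,0,-0.015],[0,0,0],-1],[[0,0,-0.03],[0,0,0],-1],[[0,0,-0.03],[0,0,0],-1],[[0,0,-0.03],[0,0,0],-1],[[0,0,-0.02],[0,0,0],-1],[[0,0,-0.01],[0,0,0],-1],[[0,0,0],[0,0,0],-1]]'

```text
t: 5.85
eef_pos: [0.4551, 0.0857, 0.1561]
ee_rot: [3.14, 0.002, 3.141]
force: [-0.4, -0.2, -1.7]
width: 0.0115
```

Run:
```python
from h import *
s=arm.get_state();print(s['eef_pos'],s['width'],s['force'])
p,d=save('side','s3'); c=p[120:270,200:400]; cv2.imwrite('pics/s3c.png',cv2.resize(c,None,fx=4,fy=4,interpolation=cv2.INTER_CUBIC)[:,:,::-1])
```

```text
[0.4550598  0.08567952 0.15605078] 0.011470980989426276 [-0.35981249 -0.22223146 -1.67762648]
```

View pics/s3c.png

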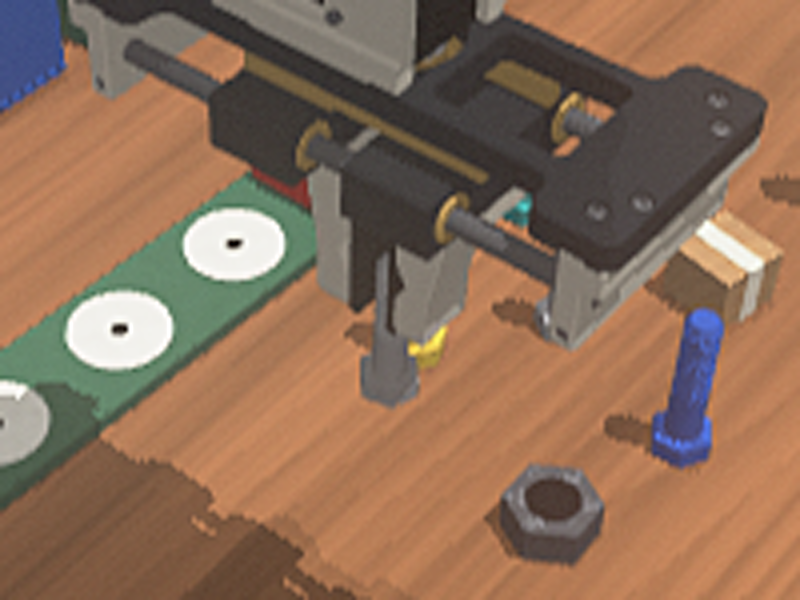

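>>> step_arm --targets '[[[-0.015,-0.01,0],[0,0,0],-1],[[-0.03,-0.02,0],[0,0,0],-1],[[-0.03,-0.021,0],[0,0,0],-1],[[-0.03,-0.021,0],[0,0,0],-1],[[-0.03,-0.021,0],[0,0,0],-1],[[-0.03,-0.02,0],[0,0,0],-1],[[-0.019,-0.013,0],[0,0,0],-1],[[0,0,0],[0,0,0],-1]]'

```text
t: 6.7
eef_pos: [0.6392, -0.0426, 0.1514]
ee_rot: [-3.141, -0.004, 3.139]
force: [-1.0, 0.4, -0.4]
width: 0.0116
```

>>> step_arm --targets '[[[0,0,0.02],[0,0,0],-1],[[0,0,0.03],[0,0,0],-1],[[0,0,0.03],[0,0,0],-1],[[0,0,0.02],[0,0,0],-1],[[0,0,0.01],[0,0,0],-1],[[0,0,0.005],[0,0,0],-1],[[0,0,0],[0,0,0],-1],[[0,0,0],[0,0,0],-1]]'

```text
t: 7.5
eef_pos: [0.6391, -0.0405, 0.0407]
ee_rot: [3.141, 0.001, -3.141]
force: [0.3, -0.6, -1.0]
width: 0.0115
```

Run:
```python
from h import *
s=arm.get_state();print(s['eef_pos'],s['width'],s['force'])
p,d=save('side','s4'); c=p[110:260,200:400]; cv2.imwrite('pics/s4c.png',cv2.resize(c,None,fx=4,fy=4,interpolation=cv2.INTER_CUBIC)[:,:,::-1])
```

```text
[ 0.63907014 -0.04054051  0.0407464 ] 0.011488653573054355 [ 0.31810607 -0.5596031  -1.02497243]
```

View pics/s4c.png

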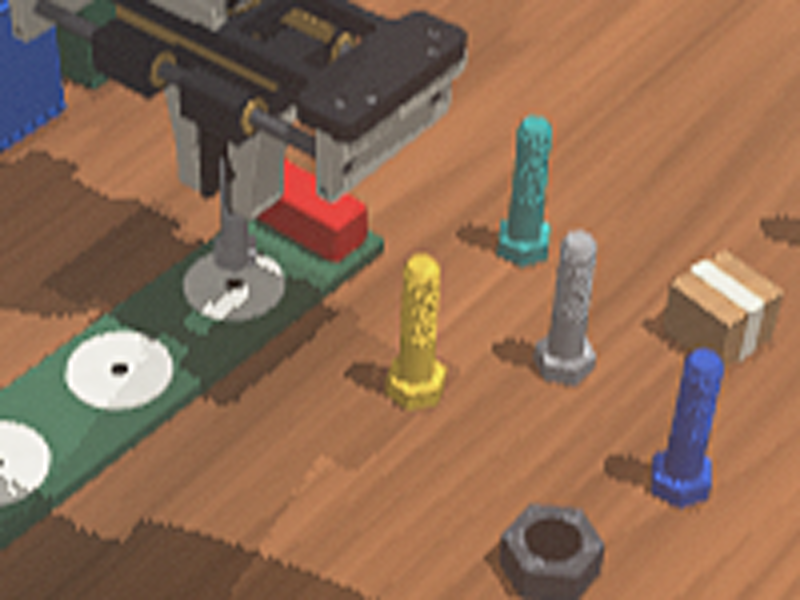

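>>> step_arm --targets '[[[0,0,0.005],[0,0,0],-1],[[0,0,0.005],[0,0,0],-1],[[0,0,0.003],[0,0,0],-1],[[0,0,0],[0,0,0],-1],[[0,0,0],[0,0,0],-1],[[0,0,0],[0,0,0],-1],[[0,0,0],[0,0,0],-1],[[0,0,0],[0,0,0],-1]]'

```text
t: 8.35
eef_pos: [0.6385, -0.0407, 0.027]
ee_rot: [3.142, 0.0, 3.141]
force: [0.2, 0.1, -1.0]
width: 0.0108
```

Run:
```python
from h import *
s=arm.get_state();print(s['eef_pos'],s['width'],s['force'])
p,d=save('side','s5'); c=p[130:205,220:320]; cv2.imwrite('pics/s5c.png',cv2.resize(c,None,fx=8,fy=8,interpolation=cv2.INTER_CUBIC)[:,:,::-1])
p,d=save('top','t5'); c=p[125:200,250:350]; cv2.imwrite('pics/t5c.png',cv2.resize(c,None,fx=8,fy=8,interpolation=cv2.INTER_CUBIC)[:,:,::-1])
```

```text
[ 0.6385271  -0.04073579  0.02700047] 0.010846933166414385 [ 0.16065444  0.06921261 -1.04548007]
```

View pics/s5c.png

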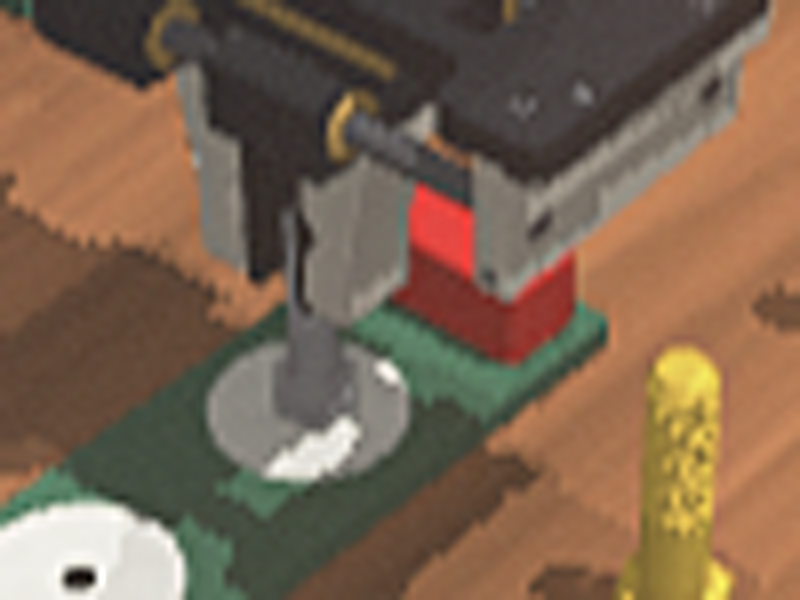

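View pics/t5c.png

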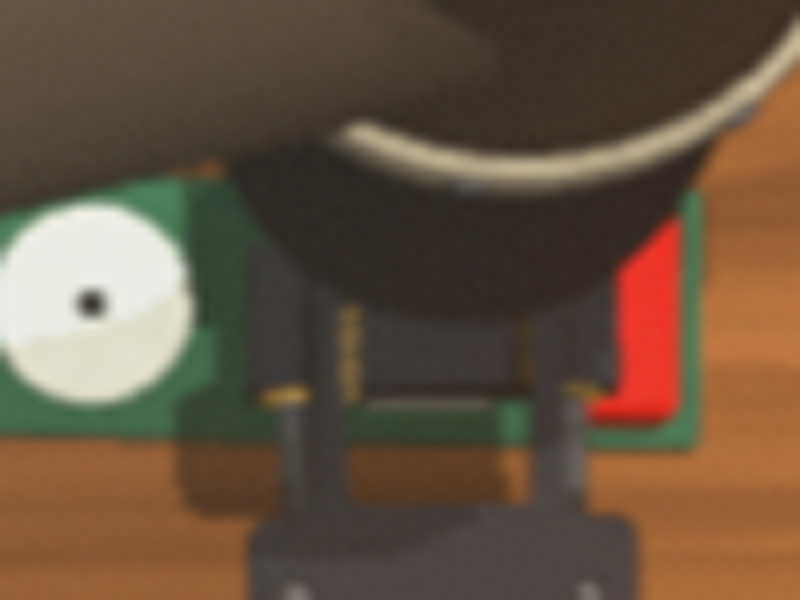

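>>> step_arm --targets '[[[0,0.0015,0],[0,0,0],-1],[[0,0,0.001],[0,0,0],-1],[[0,0,0.001],[0,0,0],-1],[[0,0,0],[0,0,0],-1],[[0,0,0],[0,0,0],-1],[[0,0,0],[0,0,0],-1],[[0,0,0],[0,0,0],-1],[[0,0,0],[0,0,0],-1]]'

```text
t: 9.25
eef_pos: [0.6386, -0.0392, 0.0249]
ee_rot: [3.142, 0.0, 3.141]
force: [0.7, -0.5, -0.5]
width: 0.0113
```

>>> step_arm --targets '[[[0,0,0.0005],[0,0,0],-1],[[0,0,0],[0,0,0],-1],[[0,0,0.0005],[0,0,0],-1],[[0,0,0],[0,0,0],-1],[[0,0,0],[0,0,0],-1],[[0,0,0],[0,0,0],-1],[[0,0,0],[0,0,0],-1],[[0,0,0],[0,0,0],-1]]'

```text
t: 10.05
eef_pos: [0.6389, -0.0393, 0.0248]
ee_rot: [-3.142, 0.001, -3.141]
force: [-1.3, 0.7, 6.4]
width: 0.0106
```

>>> step_arm --targets '[[[0,0,0],[0,0,0],-0.7],[[0,0,0],[0,0,0],-0.6],[[0,0,0],[0,0,0],-0.4],[[0,0,0],[0,0,0],-0.2],[[0,0,0],[0,0,0],-0.1],[[0,0,-0.01],[0,0,0],-0.1],[[0,0,-0.03],[0,0,0],-0.1],[[0,0,-0.04],[0,0,0],-0.1]]'

```text
t: 10.85
eef_pos: [0.6371, -0.0395, 0.1035]
ee_rot: [-3.141, -0.004, 3.141]
force: [0.3, -0.4, -0.2]
width: 0.0393
```

>>> step_arm --targets '[[[0.005,-0.01,-0.04],[0,0,0],-0.1],[[0.03,-0.02,-0.04],[0,0,0],-0.1],[[0.03,-0.02,0],[0,0,0],-0.1],[[0.03,-0.01,0],[0,0,0],-0.1],[[0.03,0,0],[0,0,0],-0.1],[[0.02,0,0],[0,0,0],-0.1],[[0,0,0],[0,0,0],-0.1],[[0,0,0],[0,0,0],-0.1]]'

```text
t: 11.65
eef_pos: [0.496, -0.0978, 0.1822]
ee_rot: [3.141, 0.002, -3.141]
force: [1.3, 0.9, -0.4]
width: 0.0394
```

Run:
```python
from h import *
s=arm.get_state();print(s['eef_pos'],s['width'],s['force'])
p,d=save('side','s6'); c=p[130:205,220:320]; cv2.imwrite('pics/s6c.png',cv2.resize(c,None,fx=8,fy=8,interpolation=cv2.INTER_CUBIC)[:,:,::-1])
p,d=save('top','t6'); c=p[125:200,250:350]; cv2.imwrite('pics/t6c.png',cv2.resize(c,None,fx=8,fy=8,interpolation=cv2.INTER_CUBIC)[:,:,::-1])
```

```text
[ 0.49598318 -0.09779051  0.18220308] 0.039353702775260846 [ 1.26659452  0.90591386 -0.44079707]
```

View pics/s6c.png

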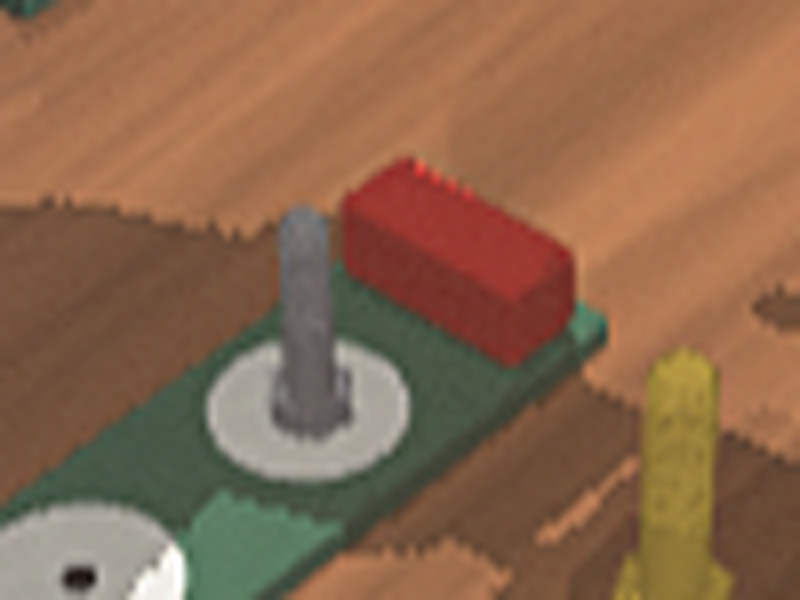

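View pics/t6c.png

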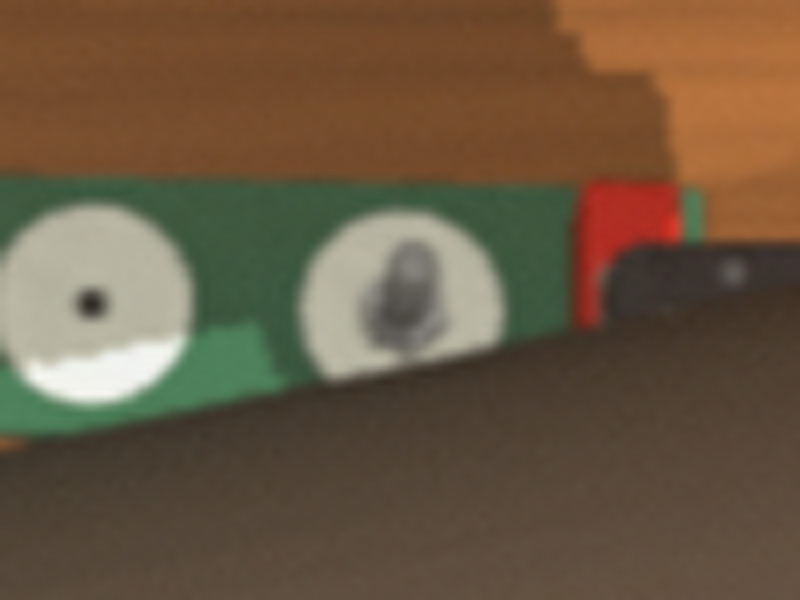

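```bash
cat >> h.py <<'E'
BO={12:(.019,.008,.012,.058),16:(.024,.010,.016,.075),20:(.030,.013,.020,.093),24:(.036,.015,.024,.110)}
def hull(b,x,y):
    af,hh,dm,H=BO[b]; a=np.linspace(0,2*np.pi,48); z0=.01
    L=[]
    for r,z in((af/2*1.05,z0),(af/2*1.05,z0+hh),(dm/2,z0+hh),(dm/2,z0+H)):
        L.append(np.stack([x+r*np.cos(a),y+r*np.sin(a),0*a+z],-1))
    return L
def tops(n,dep,z,xy,r=.02,tol=.004):
    """points of the depth cloud near the top face of a bolt"""
    C=cloud(n,dep); m=(abs(C[...,2]-z)<tol)&(np.hypot(C[...,0]-xy[0],C[...,1]-xy[1])<r)&(dep>0)
    v,u=np.nonzero(m); 
    return (u.min()+u.max())/2,(v.min()+v.max())/2,len(u), np.array([u.mean(),v.mean()])
E
python3 - <<'E'
from h import *
np.set_printoptions(precision=4,suppress=True)
ms={'side':(.6407,-.0412),'top':(.6373,-.0395)}
for n,f in(('side','s6'),('top','t6')):
    p=np.load(f+'_p.npy');d=np.load(f+'_d.npy'); 
    m=ms[n]; u0,v0,k,c=tops(n,d,.068,m); print(n,k,c,'top est on plane',onplane(n,[c],.068),'mark',m)
    for L in hull(12,*m): q=proj(n,L); print('   pred bbox',q.min(0),q.max(0),'ctr',q.mean(0))
    x0,y0=(220,130) if n=='side' else (250,125)
    hsv=cv2.cvtColor(p,cv2.COLOR_RGB2HSV); g=p.max(2).astype(int)
    g=(hsv[...,1]<60)&(g<135); 
    Nn,l,st,ce=cv2.connectedComponentsWithStats(g.astype(np.uint8))
    q=proj(n,[m[0],m[1],.04])[0].astype(int); i=l[q[1],q[0]]; print('mask comp',st[i],ce[i], q)
    ys,xs=np.nonzero(l==i)
    for r in range(ys.min(),ys.max()+1): 
        k=xs[ys==r]; print(r,k.min(),k.max(),end='; ')
    print()
E
```

```text
side 27 [257.4444 158.4444] top est on plane [[ 0.6367 -0.0378  0.068 ]] mark (0.6407, -0.0412)
   pred bbox [252.7782 177.0188] [263.4068 184.2134] ctr [258.0059 180.5524]
   pred bbox [252.5995 173.8452] [263.2983 181.0372] ctr [257.8617 177.3775]
   pred bbox [254.7293 175.2594] [261.1654 179.5852] ctr [257.8949 177.3874]
   pred bbox [253.6482 154.4348] [260.3612 158.7405] ctr [256.9499 156.5529]
mask comp [ 116  156  180  137 3311] [201.447  225.9734] [257 168]
156 256 258; 157 255 260; 158 255 260; 159 255 260; 160 255 260; 161 255 260; 162 255 260; 163 255 261; 164 255 261; 165 255 264; 166 255 266; 167 255 267; 168 254 269; 169 255 271; 170 252 291; 171 250 294; 172 249 295; 173 248 293; 174 246 292; 175 245 291; 176 243 290; 177 242 288; 178 241 287; 179 239 286; 180 238 284; 181 236 283; 182 235 283; 183 234 280; 184 232 280; 185 231 278; 186 229 277; 187 228 275; 188 227 274; 189 225 273; 190 224 272; 191 223 271; 192 221 270; 193 220 268; 194 218 266; 195 217 266; 196 216 264; 197 214 263; 198 213 262; 199 211 261; 200 210 259; 201 209 258; 202 207 257; 203 206 256; 204 2
[... 1216 characters left out ...]
0.068 ]] mark (0.6373, -0.0395)
   pred bbox [294.5789 158.2269] [304.9229 168.4261] ctr [299.7463 163.2213]
   pred bbox [294.7056 157.4027] [305.1447 167.6942] ctr [299.9205 162.4423]
   pred bbox [296.7835 159.4516] [303.0626 165.6419] ctr [299.9205 162.4835]
   pred bbox [297.7582 154.0599] [304.4201 160.6209] ctr [301.0863 157.2733]
mask comp [287 150  27  23 175] [299.9771 162.3429] [300 160]
150 299 299; 151 295 304; 152 293 306; 153 292 307; 154 291 309; 155 290 310; 156 289 310; 157 288 311; 158 288 312; 159 287 312; 160 287 312; 161 287 313; 162 287 313; 163 287 313; 164 287 313; 165 287 313; 166 287 313; 167 287 312; 168 287 312; 169 288 309; 170 288 305; 171 289 299; 172 290 294;
```

>>> step_arm --targets '[[[0.002,-0.003,0],[0,0,0],-0.1],[[0,0,0.02],[0,0,0],-0.1],[[0,0,0.04],[0,0,0],-0.1],[[0,0,0.03],[0,0,0],-0.1],[[0,0,0.02],[0,0,0],-0.1],[[0,0,0.02],[0,0,0],-0.1],[[0,0,0.015],[0,0,0],-0.1],[[0,0,0],[0,0,0],-0.1]]'

```text
t: 12.55
eef_pos: [0.4922, -0.1011, 0.0337]
ee_rot: [-3.141, -0.005, 3.141]
force: [-0.9, 0.1, -0.4]
width: 0.0393
```

Run:
```python
from h import *
s=arm.get_state();print(s['eef_pos'],s['width'],s['force'])
p,d=save('side','s7'); c=p[100:250,250:450]; cv2.imwrite('pics/s7c.png',cv2.resize(c,None,fx=4,fy=4,interpolation=cv2.INTER_CUBIC)[:,:,::-1])
```

```text
[ 0.49217098 -0.10107739  0.0336771 ] 0.03925989039037658 [-0.89386947  0.10570117 -0.39483323]
```

View pics/s7c.png

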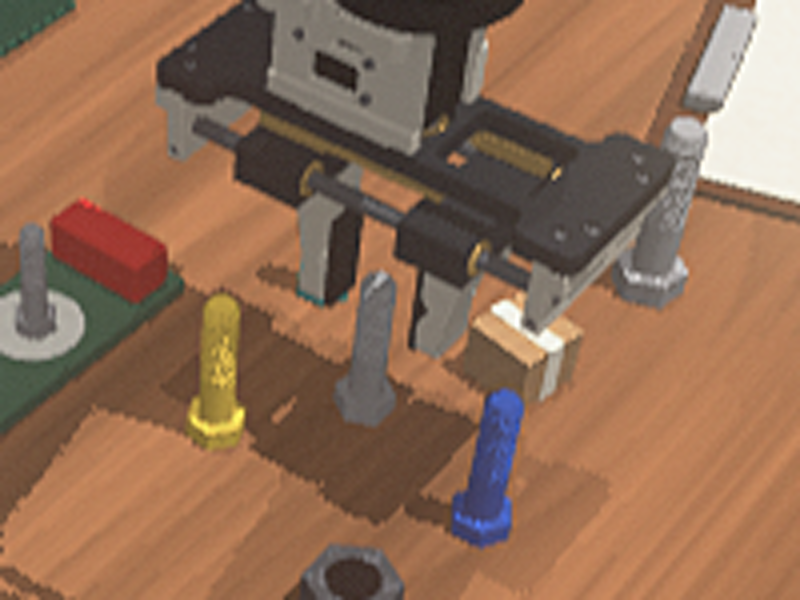

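>>> step_arm --targets '[[[0,0,0.008],[0,0,0],-0.1],[[0,0,0.004],[0,0,0],-0.1],[[0,0,0],[0,0,0],-0.3],[[0,0,0],[0,0,0],-0.45],[[0,0,0],[0,0,0],-0.55],[[0,0,0],[0,0,0],-0.7],[[0,0,0],[0,0,0],-1],[[0,0,0],[0,0,0],-1]]' --grip_force 25

```text
t: 13.4
eef_pos: [0.4939, -0.1007, 0.0243]
ee_rot: [3.142, 0.001, 3.141]
force: [0.2, -0.7, 2.6]
width: 0.0156
```

>>> step_arm --targets '[[[0,0,0],[0,0,0],-1],[[0,0,-0.01],[0,0,0],-1],[[0,0,-0.03],[0,0,0],-1],[[0,0,-0.03],[0,0,0],-1],[[0,0,-0.03],[0,0,0],-1],[[0,0,-0.03],[0,0,0],-1],[[0,0,-0.01],[0,0,0],-1],[[0,0,0],[0,0,0],-1]]'

```text
t: 14.2
eef_pos: [0.4943, -0.1006, 0.1657]
ee_rot: [3.141, 0.003, 3.141]
force: [0.7, -0.1, -2.2]
width: 0.0153
```

Run:
```python
from h import *
s=arm.get_state();print(s['eef_pos'],s['width'],s['force'])
p,d=save('side','s8'); c=p[70:220,250:450]; cv2.imwrite('pics/s8c.png',cv2.resize(c,None,fx=4,fy=4,interpolation=cv2.INTER_CUBIC)[:,:,::-1])
```

```text
[ 0.49431711 -0.10064554  0.16571238] 0.015293458918346924 [ 0.67774974 -0.12862039 -2.21216495]
```

View pics/s8c.png

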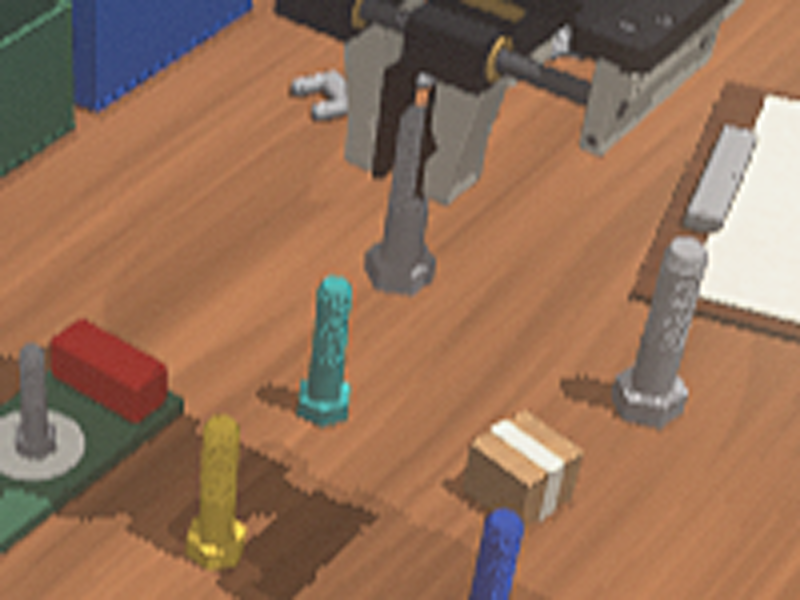

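>>> step_arm --targets '[[[-0.012,0.012,0],[0,0,0],-1],[[-0.025,0.023,0],[0,0,0],-1],[[-0.025,0.023,0],[0,0,0],-1],[[-0.025,0.023,0],[0,0,0],-1],[[-0.025,0.023,0],[0,0,0],-1],[[-0.025,0.023,0],[0,0,0],-1],[[-0.0105,0.01,0],[0,0,0],-1],[[0,0,0],[0,0,0],-1]]'

```text
t: 15.05
eef_pos: [0.6416, 0.0378, 0.1612]
ee_rot: [-3.141, -0.003, -3.14]
force: [0.3, 0.2, -1.7]
width: 0.0151
```

>>> step_arm --targets '[[[0,0,0.02],[0,0,0],-1],[[0,0,0.03],[0,0,0],-1],[[0,0,0.03],[0,0,0],-1],[[0,0,0.03],[0,0,0],-1],[[0,0,0.013],[0,0,0],-1],[[0,0,0.003],[0,0,0],-1],[[0,0,0],[0,0,0],-1],[[0,0,0],[0,0,0],-1]]'

```text
t: 15.85
eef_pos: [0.6421, 0.0364, 0.0395]
ee_rot: [3.141, 0.002, -3.142]
force: [-0.2, 0.4, -0.7]
width: 0.0153
```

Run:
```python
from h import *
s=arm.get_state();print(s['eef_pos'],s['width'],s['force'])
p,d=save('side','s9'); c=p[150:225,180:280]; cv2.imwrite('pics/s9c.png',cv2.resize(c,None,fx=8,fy=8,interpolation=cv2.INTER_CUBIC)[:,:,::-1])
```

```text
[0.64213747 0.03636273 0.03953013] 0.015331527382314273 [-0.21183034  0.4147198  -0.73265051]
```

View pics/s9c.png

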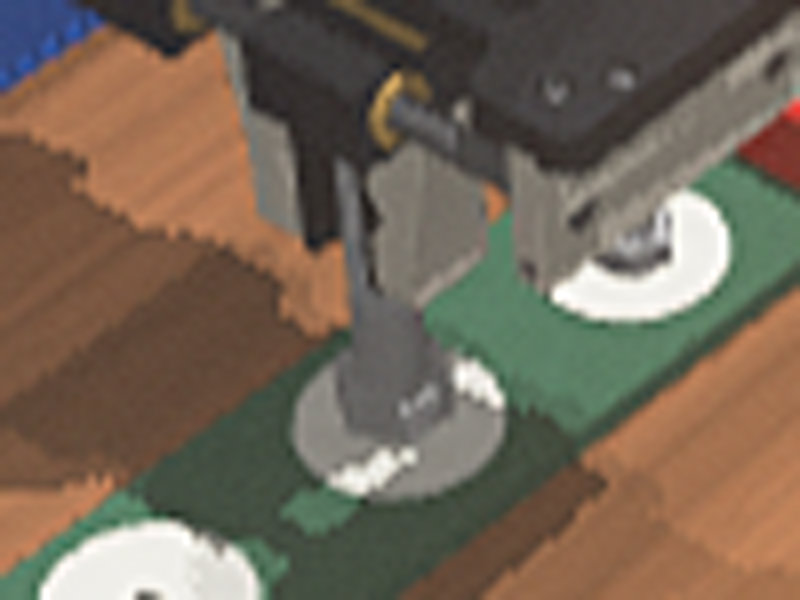

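>>> step_arm --targets '[[[0,0,0.003],[0,0,0],-1],[[0,0,0.001],[0,0,0],-1],[[0,0,0.0005],[0,0,0],-1],[[0,0,0],[0,0,0],-1],[[0,0,0],[0,0,0],-1],[[0,0,0],[0,0,0],-1],[[0,0,0],[0,0,0],-1],[[0,0,0],[0,0,0],-1]]'

```text
t: 16.7
eef_pos: [0.6416, 0.0363, 0.0342]
ee_rot: [3.142, 0.001, -3.142]
force: [-1.4, 0.6, 4.4]
width: 0.0152
```

Run:
```python
from h import *
s=arm.get_state();print(s['eef_pos'],s['width'],s['force'])
p,d=save('side','s10'); c=p[150:225,180:280]; cv2.imwrite('pics/s10c.png',cv2.resize(c,None,fx=8,fy=8,interpolation=cv2.INTER_CUBIC)[:,:,::-1])
for L in hull(16,.6431,.0342)[:2]:
    q=(proj('side',L)-[180,150]+.5)*8; print(q.min(0),q.max(0))
```

```text
[0.64157998 0.03627032 0.0342307 ] 0.015183623916474726 [-1.36304908  0.60134649  4.42456703]
[342.79519093 380.96259822] [455.31980477 460.545557  ]
[338.81303599 349.17035646] [452.31530178 428.77770939]
```

View pics/s10c.png

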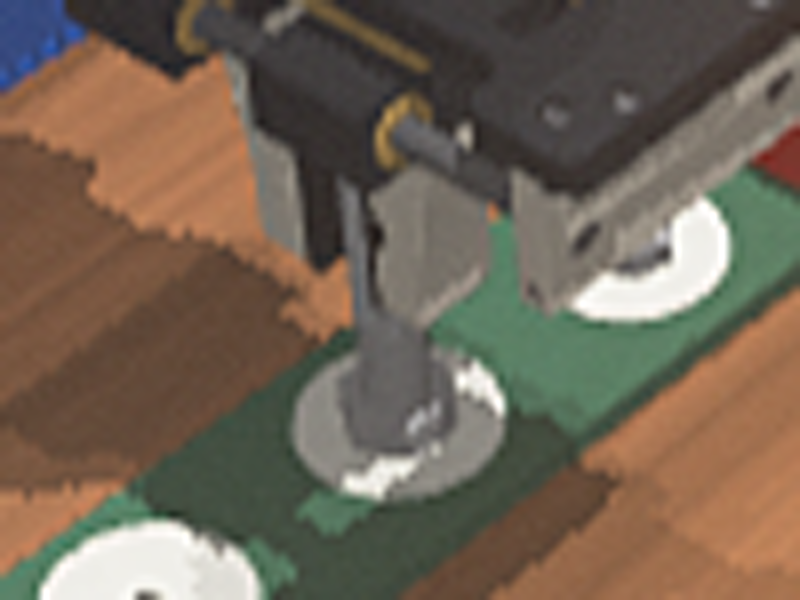

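>>> step_arm --targets '[[[0,0,0],[0,0,0],-0.6],[[0,0,0],[0,0,0],-0.5],[[0,0,0],[0,0,0],-0.3],[[0,0,0],[0,0,0],-0.1],[[0,0,0],[0,0,0],-0.05],[[0,0,-0.01],[0,0,0],0],[[0,0,-0.03],[0,0,0],0],[[0,0,-0.04],[0,0,0],0]]'

```text
t: 17.55
eef_pos: [0.6398, 0.0358, 0.1131]
ee_rot: [-3.14, -0.004, 3.141]
force: [1.5, -0.2, -0.3]
width: 0.0437
```

>>> step_arm --targets '[[[0,0,-0.04],[0,0,0],0],[[0.015,-0.02,-0.04],[0,0,0],0],[[0.025,-0.04,0],[0,0,0],0],[[0.03,-0.045,0],[0,0,0],0],[[0.03,-0.045,0],[0,0,0],0],[[0.03,-0.045,0],[0,0,0],0],[[0.03,-0.045,0],[0,0,0],0],[[0.03,-0.045,0],[0,0,0],0]]'

```text
t: 18.35
eef_pos: [0.4611, -0.2331, 0.1947]
ee_rot: [-3.141, 0.002, -3.141]
force: [1.7, -0.1, 1.0]
width: 0.0436
```

```bash
cat >> h.py <<'E'
MK={'side':[(.6407,-.0412),(.6431,.0342),(.6455,.1095),(.6479,.1847)],'top':[(.6373,-.0395),(.6399,.0355),(.6426,.1104),(.6452,.1856)]}
def look(tag,i,b):
    """crop pictures round mark i with the outline expected of a centred bolt b"""
    out=[]
    for n in('side','top'):
        p,d=save(n,tag+n); m=MK[n][i]; q=proj(n,[*m,.03])[0].astype(int); x0,y0=q[0]-25,q[1]-37
        c=cv2.resize(p[y0:y0+75,x0:x0+50],None,fx=8,fy=8,interpolation=cv2.INTER_CUBIC)
        for L in hull(b,*m):
            k=((proj(n,L)-[x0,y0]+.5)*8*8).astype(np.int32); cv2.polylines(c,[k],True,(255,0,255),1,cv2.LINE_AA,3)
        out.append(c)
    cv2.imwrite(f'pics/{tag}.png',np.hstack(out)[:,:,::-1])
E
python3 - <<'E'
from h import *
s=arm.get_state();print(s['eef_pos'],s['width'],s['force'])
look('L1',1,16)
E
```

```text
[ 0.46111373 -0.23312721  0.19469281] 0.04363416997901622 [ 1.71198165 -0.13340193  1.04840457]
```

View pics/L1.png

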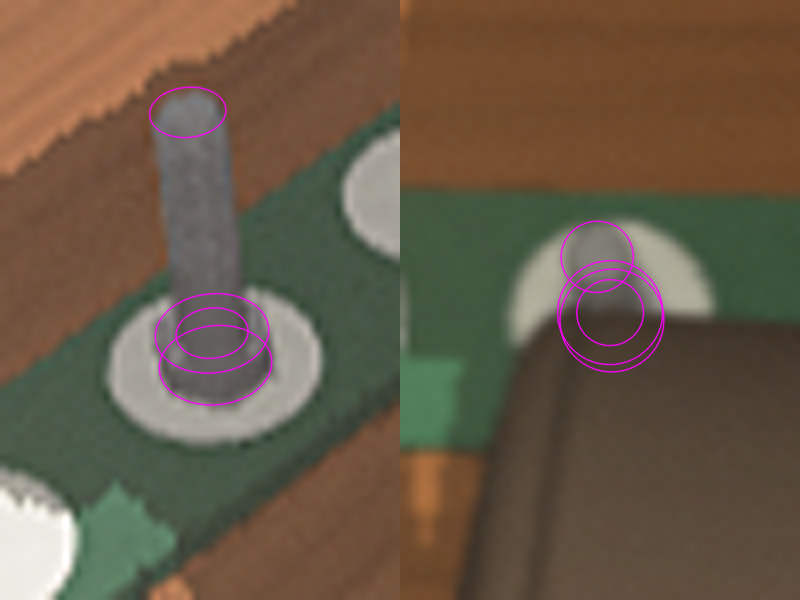

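>>> step_arm --targets '[[[0.0165,-0.006,0],[0,0,0],0.1],[[0,0,0.02],[0,0,0],0.1],[[0,0,0.03],[0,0,0],0.1],[[0,0,0.03],[0,0,0],0.1],[[0,0,0.005],[0,0,0],0.1],[[0,0,0],[0,0,0],0.1],[[0,0,0],[0,0,0],0.1],[[0,0,0],[0,0,0],0.1]]'

```text
t: 19.25
eef_pos: [0.447, -0.2378, 0.1101]
ee_rot: [-3.141, 0.002, -3.141]
force: [0.2, -0.0, 0.5]
width: 0.0482
```

Run:
```python
from h import *
s=arm.get_state();print(s['eef_pos'],s['width'],s['force'])
p,d=save('side','s12'); c=p[80:230,310:510]; cv2.imwrite('pics/s12c.png',cv2.resize(c,None,fx=4,fy=4,interpolation=cv2.INTER_CUBIC)[:,:,::-1])
```

```text
[ 0.44701005 -0.23783031  0.11005532] 0.048223455475888403 [ 0.15659154 -0.02461075  0.54440065]
```

View pics/s12c.png

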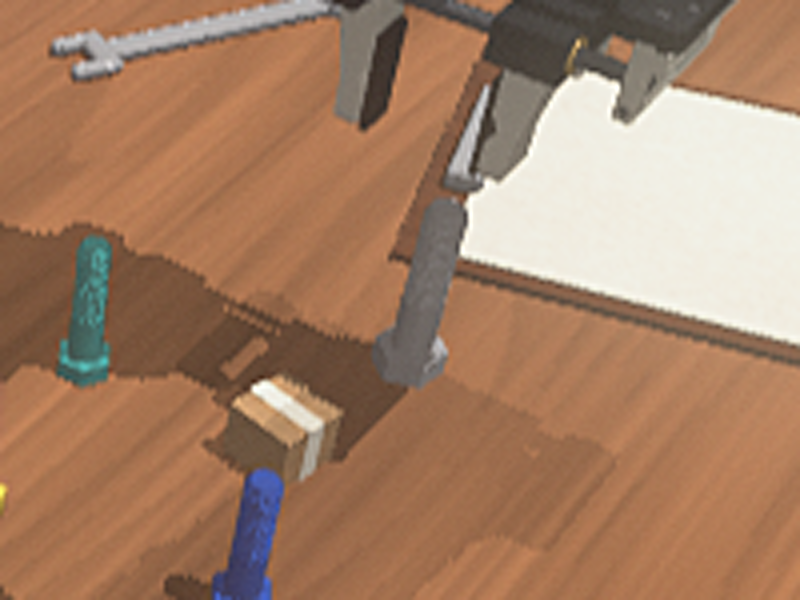

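>>> step_arm --targets '[[[0.006,-0.0085,0],[0,0,0],0.1],[[0.006,-0.0085,0],[0,0,0],0.1],[[0,0,0],[0,0,0],0.1],[[0,0,0.02],[0,0,0],0.1],[[0,0,0.02],[0,0,0],0.1],[[0,0,0.01],[0,0,0],0.1],[[0,0,0],[0,0,0],0.1],[[0,0,0],[0,0,0],0.1]]'

```text
t: 20.1
eef_pos: [0.4342, -0.255, 0.0589]
ee_rot: [-3.141, -0.0, 3.141]
force: [-0.1, 0.1, 0.4]
width: 0.0481
```

Run:
```python
from h import *
s=arm.get_state();print(s['eef_pos'],s['width'],s['force'])
p,d=save('side','s13'); c=p[80:230,310:510]; cv2.imwrite('pics/s13c.png',cv2.resize(c,None,fx=4,fy=4,interpolation=cv2.INTER_CUBIC)[:,:,::-1])
```

```text
[ 0.43415771 -0.25502993  0.05889608] 0.04808803206107992 [-0.08621032  0.0600093   0.36017311]
```

View pics/s13c.png

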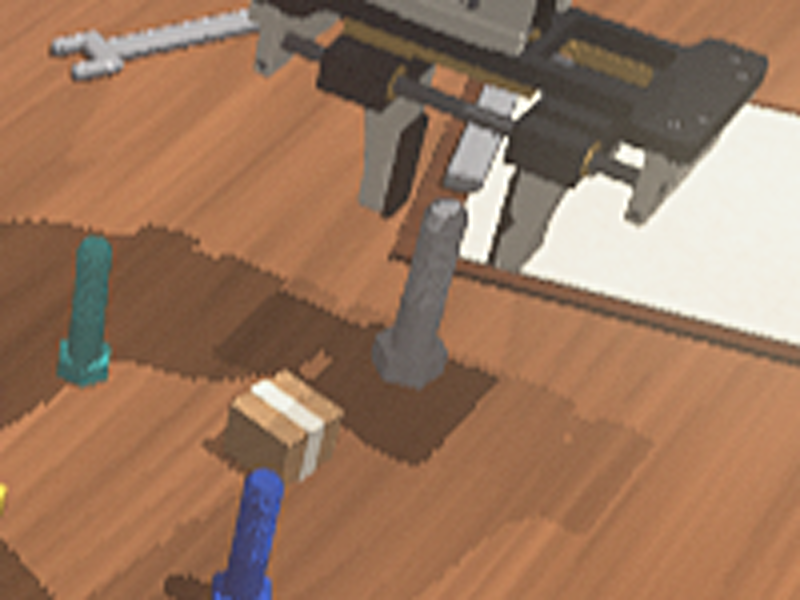

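>>> step_arm --targets '[[[-0.0005,0,0.014],[0,0,0],0.1],[[0,0,0.007],[0,0,0],0.1],[[0,0,0],[0,0,0],-0.1],[[0,0,0],[0,0,0],-0.3],[[0,0,0],[0,0,0],-0.45],[[0,0,0],[0,0,0],-0.6],[[0,0,0],[0,0,0],-1],[[0,0,0],[0,0,0],-1]]' --grip_force 30

```text
t: 20.95
eef_pos: [0.4349, -0.2549, 0.0379]
ee_rot: [-3.141, 0.001, 3.142]
force: [0.9, -0.1, 1.0]
width: 0.0194
```

>>> step_arm --targets '[[[0,0,0],[0,0,0],-1],[[0,0,-0.01],[0,0,0],-1],[[0,0,-0.03],[0,0,0],-1],[[0,0,-0.03],[0,0,0],-1],[[0,0,-0.03],[0,0,0],-1],[[0,0,-0.03],[0,0,0],-1],[[0,0,-0.01],[0,0,0],-1],[[0,0,0],[0,0,0],-1]]'

```text
t: 21.75
eef_pos: [0.4348, -0.2547, 0.1787]
ee_rot: [-3.141, 0.002, 3.141]
force: [-0.3, 0.1, -4.4]
width: 0.019
```

Run:
```python
from h import *
s=arm.get_state();print(s['eef_pos'],s['width'],s['force'])
p,d=save('side','s14'); cv2.imwrite('pics/s14c.png',p[:,:,::-1])
```

```text
[ 0.43482366 -0.2547325   0.1787356 ] 0.018998444249601332 [-0.25406429  0.14506698 -4.44099459]
```

View pics/s14c.png

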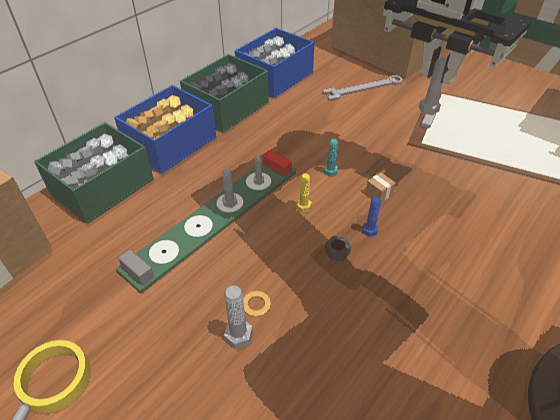

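>>> step_arm --targets '[[[-0.007,0.012,0],[0,0,0],-1],[[-0.015,0.026,0],[0,0,0],-1],[[-0.015,0.026,0],[0,0,0],-1],[[-0.015,0.026,0],[0,0,0],-1],[[-0.015,0.026,0],[0,0,0],-1],[[-0.015,0.026,0],[0,0,0],-1],[[-0.015,0.026,0],[0,0,0],-1],[[-0.015,0.026,0],[0,0,0],-1]]'

```text
t: 22.6
eef_pos: [0.5459, -0.059, 0.1754]
ee_rot: [-3.141, -0.003, 3.141]
force: [0.4, 0.2, -3.4]
width: 0.0192
```

>>> step_arm --targets '[[[-0.015,0.026,0],[0,0,0],-1],[[-0.015,0.026,0],[0,0,0],-1],[[-0.015,0.026,0],[0,0,0],-1],[[-0.015,0.026,0],[0,0,0],-1],[[-0.015,0.026,0],[0,0,0],-1],[[-0.015,0.026,0],[0,0,0],-1],[[-0.007,0.016,0],[0,0,0],-1],[[0,0,0],[0,0,0],-1]]'

```text
t: 23.4
eef_pos: [0.6433, 0.1135, 0.1749]
ee_rot: [-3.141, -0.003, -3.14]
force: [-0.5, -0.2, -2.7]
width: 0.0191
```

>>> step_arm --targets '[[[0,0,0.02],[0,0,0],-1],[[0,0,0.03],[0,0,0],-1],[[0,0,0.03],[0,0,0],-1],[[0,0,0.03],[0,0,0],-1],[[0,0,0.01],[0,0,0],-1],[[0,0,0],[0,0,0],-1],[[0,0,0],[0,0,0],-1],[[0,0,0],[0,0,0],-1]]'

```text
t: 24.2
eef_pos: [0.6446, 0.1115, 0.0593]
ee_rot: [3.141, 0.003, 3.142]
force: [0.3, -0.1, -2.8]
width: 0.0191
```

Contact is expected at a TCP height of about 0.048.

>>> step_arm --targets '[[[0,0,0.006],[0,0,0],-1],[[0,0,0.003],[0,0,0],-1],[[0,0,0.001],[0,0,0],-1],[[0,0,0],[0,0,0],-1],[[0,0,0],[0,0,0],-1],[[0,0,0],[0,0,0],-1],[[0,0,0],[0,0,0],-1],[[0,0,0],[0,0,0],-1]]'

```text
t: 25.0
eef_pos: [0.6436, 0.1112, 0.0479]
ee_rot: [3.142, 0.0, 3.142]
force: [-2.3, -0.4, 4.3]
width: 0.0195
```

Run:
```python
from h import *
s=arm.get_state();print(s['eef_pos'],s['width'],s['force'])
look('L2',2,20)
```

```text
[0.64363791 0.11122646 0.04788629] 0.019459571754908794 [-2.25004699 -0.36449676  4.3281918 ]
```

View pics/L2.png

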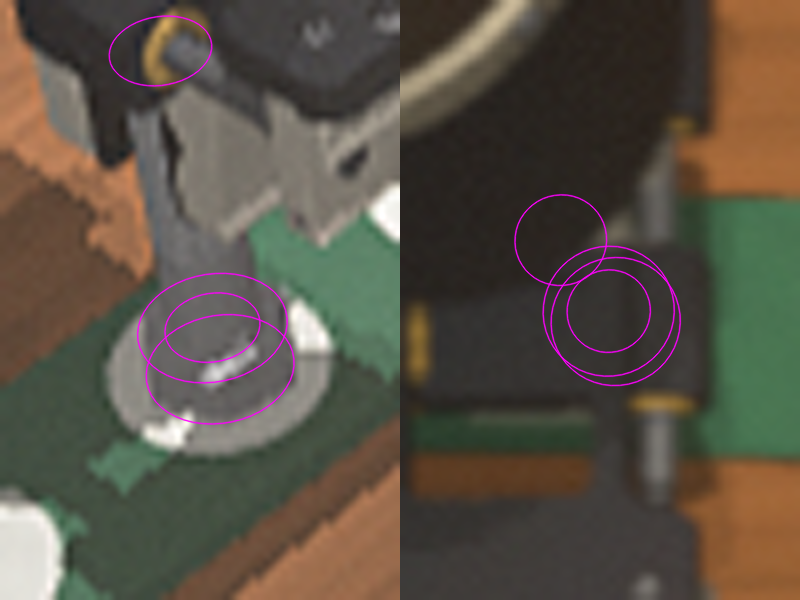

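>>> step_arm --targets '[[[0,0,0],[0,0,0],-0.5],[[0,0,0],[0,0,0],-0.4],[[0,0,0],[0,0,0],-0.2],[[0,0,0],[0,0,0],0],[[0,0,0],[0,0,0],0.1],[[0,0,-0.01],[0,0,0],0.2],[[0,0,-0.03],[0,0,0],0.2],[[0,0,-0.04],[0,0,0],0.2]]'

```text
t: 25.9
eef_pos: [0.6422, 0.1107, 0.1271]
ee_rot: [-3.14, -0.004, 3.141]
force: [1.2, 0.8, 1.1]
width: 0.0525
```

>>> step_arm --targets '[[[0,0,-0.04],[0,0,0],0.2],[[0,0.01,-0.03],[0,0,0],0.2],[[0.025,0.02,0],[0,0,0],0.2],[[0.035,0.02,0],[0,0,0],0.2],[[0.035,0.02,0],[0,0,0],0.2],[[0.035,0.02,0],[0,0,0],0.2],[[0.03,0.01,0],[0,0,0],0.2],[[0,0,0],[0,0,0],0.2]]'

```text
t: 26.7
eef_pos: [0.4809, 0.2122, 0.199]
ee_rot: [3.14, 0.001, -3.139]
force: [0.5, 0.3, 0.4]
width: 0.0523
```

Run:
```python
from h import *
s=arm.get_state();print(s['eef_pos'],s['width'],s['force'])
look('L3',2,20)
```

```text
[0.48089409 0.21215252 0.19900478] 0.05232794463666033 [0.48247432 0.26466443 0.38020881]
```

View pics/L3.png

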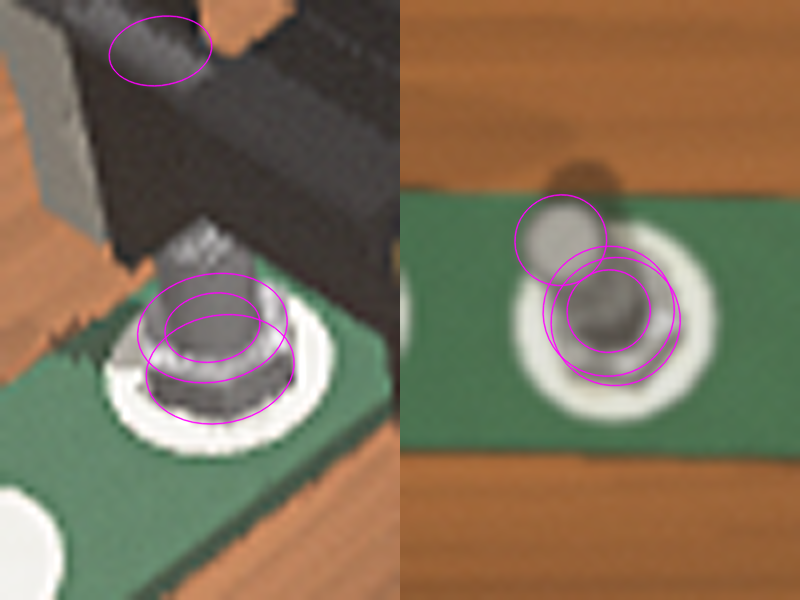

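>>> step_arm --targets '[[[0.014,0.0015,0],[0,0,0],0.2],[[0.014,0.0015,0],[0,0,0],0.2],[[0,0,0.02],[0,0,0],0.2],[[0,0,0.03],[0,0,0],0.2],[[0,0,0.02],[0,0,0],0.2],[[0,0,0],[0,0,0],0.2],[[0,0,0],[0,0,0],0.2],[[0,0,0],[0,0,0],0.2]]'

```text
t: 27.6
eef_pos: [0.4562, 0.2147, 0.1288]
ee_rot: [3.141, 0.002, 3.141]
force: [0.8, -0.1, -0.4]
width: 0.0526
```

Run:
```python
from h import *
s=arm.get_state();print(s['eef_pos'],s['width'],s['force'])
p,d=save('side','s16'); c=p[220:370,150:350]; cv2.imwrite('pics/s16c.png',cv2.resize(c,None,fx=4,fy=4,interpolation=cv2.INTER_CUBIC)[:,:,::-1])
```

```text
[0.45617012 0.21470853 0.1288045 ] 0.052625948627112354 [ 0.8393121  -0.14686599 -0.35047976]
```

View pics/s16c.png

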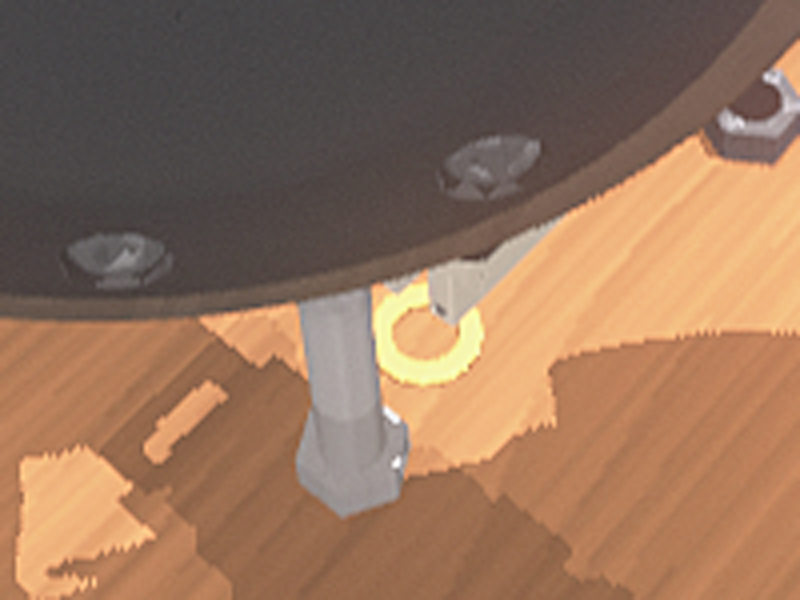

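>>> step_arm --targets '[[[0.0035,0.0005,0],[0,0,0],0.2],[[0,0,0.01],[0,0,0],0.2],[[0,0,0.02],[0,0,0],0.2],[[0,0,0.02],[0,0,0],0.2],[[0,0,0.016],[0,0,0],0.2],[[0,0,0.008],[0,0,0],0.2],[[0,0,0],[0,0,0],0.2],[[0,0,0],[0,0,0],0.2]]'

```text
t: 28.45
eef_pos: [0.4522, 0.2149, 0.0538]
ee_rot: [3.142, 0.0, -3.142]
force: [0.6, 0.1, -0.0]
width: 0.0526
```

>>> step_arm --targets '[[[0,0,0],[0,0,0],0],[[0,0,0],[0,0,0],-0.2],[[0,0,0],[0,0,0],-0.35],[[0,0,0],[0,0,0],-0.5],[[0,0,0],[0,0,0],-0.7],[[0,0,0],[0,0,0],-1],[[0,0,0],[0,0,0],-1],[[0,0,0],[0,0,0],-1]]' --grip_force 40

```text
t: 29.25
eef_pos: [0.4522, 0.2149, 0.0537]
ee_rot: [3.141, 0.0, 3.142]
force: [-0.4, 1.1, 2.8]
width: 0.0235
```

>>> step_arm --targets '[[[0,0,-0.005],[0,0,0],-1],[[0,0,-0.015],[0,0,0],-1],[[0,0,-0.03],[0,0,0],-1],[[0,0,-0.03],[0,0,0],-1],[[0,0,-0.03],[0,0,0],-1],[[0,0,-0.02],[0,0,0],-1],[[0,0,-0.01],[0,0,0],-1],[[0,0,0],[0,0,0],-1]]'

```text
t: 30.05
eef_pos: [0.452, 0.2149, 0.1941]
ee_rot: [3.141, 0.001, 3.141]
force: [-0.9, 0.4, -4.3]
width: 0.0231
```

Run:
```python
from h import *
s=arm.get_state();print(s['eef_pos'],s['width'],s['force'])
p,d=save('side','s17')
```

```text
[0.45199635 0.21489767 0.19411888] 0.02308352321501131 [-0.85253939  0.3694368  -4.33851774]
```

View pics/s17.png

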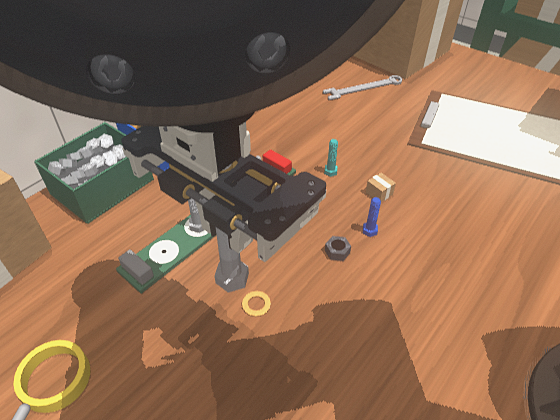

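>>> step_arm --targets '[[[-0.012,-0.002,0],[0,0,0],-1],[[-0.025,-0.003,0],[0,0,0],-1],[[-0.03,-0.0045,0],[0,0,0],-1],[[-0.035,-0.005,0],[0,0,0],-1],[[-0.035,-0.005,0],[0,0,0],-1],[[-0.03,-0.0045,0],[0,0,0],-1],[[-0.02,-0.0035,0],[0,0,0],-1],[[-0.0075,-0.001,0],[0,0,0],-1]]'

```text
t: 30.9
eef_pos: [0.6479, 0.1848, 0.1901]
ee_rot: [-3.139, -0.004, 3.14]
force: [-0.3, 0.8, -3.7]
width: 0.0234
```

>>> step_arm --targets '[[[0,0,0],[0,0,0],-1],[[0,0,0.02],[0,0,0],-1],[[0,0,0.03],[0,0,0],-1],[[0,0,0.03],[0,0,0],-1],[[0,0,0.03],[0,0,0],-1],[[0,0,0.01],[0,0,0],-1],[[0,0,0],[0,0,0],-1],[[0,0,0],[0,0,0],-1]]'

```text
t: 31.7
eef_pos: [0.6471, 0.1866, 0.0749]
ee_rot: [3.141, 0.002, -3.141]
force: [0.2, -0.3, -3.0]
width: 0.0233
```

Contact is expected at about 0.0638.

>>> step_arm --targets '[[[0,0,0.006],[0,0,0],-1],[[0,0,0.003],[0,0,0],-1],[[0,0,0.001],[0,0,0],-1],[[0,0,0],[0,0,0],-1],[[0,0,0],[0,0,0],-1],[[0,0,0],[0,0,0],-1],[[0,0,0],[0,0,0],-1],[[0,0,0],[0,0,0],-1]]'

```text
t: 32.5
eef_pos: [0.6467, 0.1862, 0.0638]
ee_rot: [3.142, 0.0, 3.141]
force: [-0.8, -0.8, -0.6]
width: 0.0234
```

Run:
```python
from h import *
s=arm.get_state();print(s['eef_pos'],s['width'],s['force'])
look('L4',3,24)
```

```text
[0.64666705 0.18621824 0.06380152] 0.02344800624954642 [-0.80927844 -0.78249774 -0.60553612]
```

View pics/L4.png

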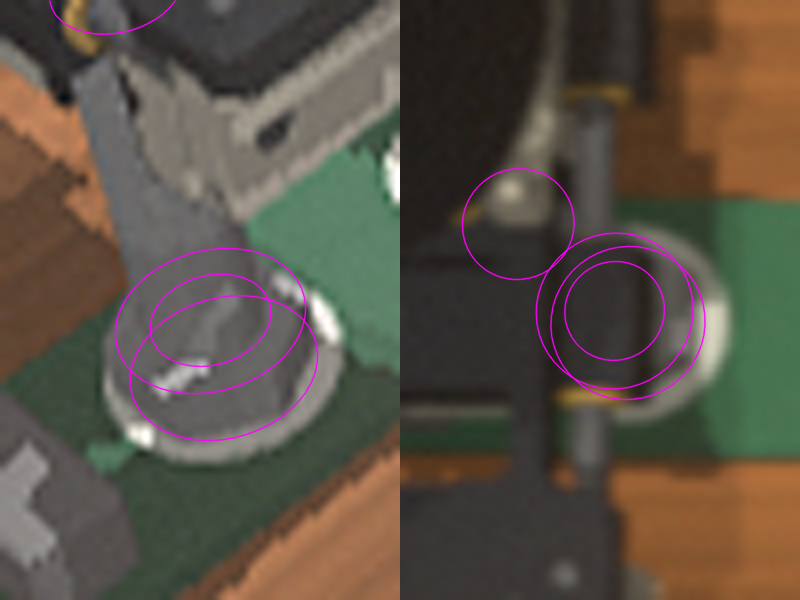

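>>> step_arm --targets '[[[0,0,0.0006],[0,0,0],-1],[[0,0,0],[0,0,0],-1],[[0,0,0],[0,0,0],-1],[[0,0,0],[0,0,0],-1],[[0,0,0],[0,0,0],-1],[[0,0,0],[0,0,0],-1],[[0,0,0],[0,0,0],-1],[[0,0,0],[0,0,0],-1]]'

```text
t: 33.4
eef_pos: [0.6469, 0.1863, 0.0637]
ee_rot: [3.141, 0.001, -3.141]
force: [-1.8, 0.3, 5.4]
width: 0.0234
```

>>> step_arm --targets '[[[0,0,0],[0,0,0],-0.4],[[0,0,0],[0,0,0],-0.3],[[0,0,0],[0,0,0],-0.1],[[0,0,0],[0,0,0],0.1],[[0,0,0],[0,0,0],0.2],[[0,0,-0.01],[0,0,0],0.3],[[0,0,-0.03],[0,0,0],0.3],[[0,0,-0.04],[0,0,0],0.3]]'

```text
t: 34.2
eef_pos: [0.6453, 0.1856, 0.1424]
ee_rot: [-3.14, -0.003, 3.141]
force: [-0.8, 0.2, 0.1]
width: 0.0564
```

>>> step_arm --targets '[[[0,0,-0.04],[0,0,0],0.3],[[0,0.02,-0.03],[0,0,0],0.3],[[0.03,0.02,0],[0,0,0],0.3],[[0.04,0.02,0],[0,0,0],0.3],[[0.04,0.04,0],[0,0,0],0.3],[[0.04,0.04,0],[0,0,0],0.3],[[0.03,0.04,0],[0,0,0],0.3],[[0.02,0.04,0],[0,0,0],0.3]]'

```text
t: 35.0
eef_pos: [0.4539, 0.3982, 0.2147]
ee_rot: [3.14, 0.001, -3.141]
force: [1.6, 0.1, 0.5]
width: 0.0571
```

>>> step_arm --targets '[[[0.02,0.04,0],[0,0,0],0.3],[[0,0.04,0],[0,0,0],0.3],[[0,0.04,0],[0,0,0],0.3],[[0,0.04,0],[0,0,0],0.3],[[0,0.02,0],[0,0,0],0.3],[[0,0,0],[0,0,0],0.3],[[0,0,0],[0,0,0],0.3],[[0,0,0],[0,0,0],0.3]]'

```text
t: 35.8
eef_pos: [0.436, 0.5762, 0.2135]
ee_rot: [3.141, 0.0, 3.141]
force: [-0.5, -0.1, 0.3]
width: 0.0568
```

Run:
```python
from h import *
s=arm.get_state();print(s['eef_pos'],s['width'],s['force'])
S=[]
for i,b in enumerate((12,16,20,24)): look(f'F{i}',i,b); S.append(cv2.imread(f'pics/F{i}.png'))
a=np.vstack([np.hstack(S[:2]),np.hstack(S[2:])]); cv2.imwrite('pics/F.png',cv2.resize(a,(800,600),interpolation=cv2.INTER_AREA))
```

```text
[0.43598491 0.57621018 0.21353497] 0.05681955790654352 [-0.456403   -0.08303152  0.31724953]
```

View pics/F.png

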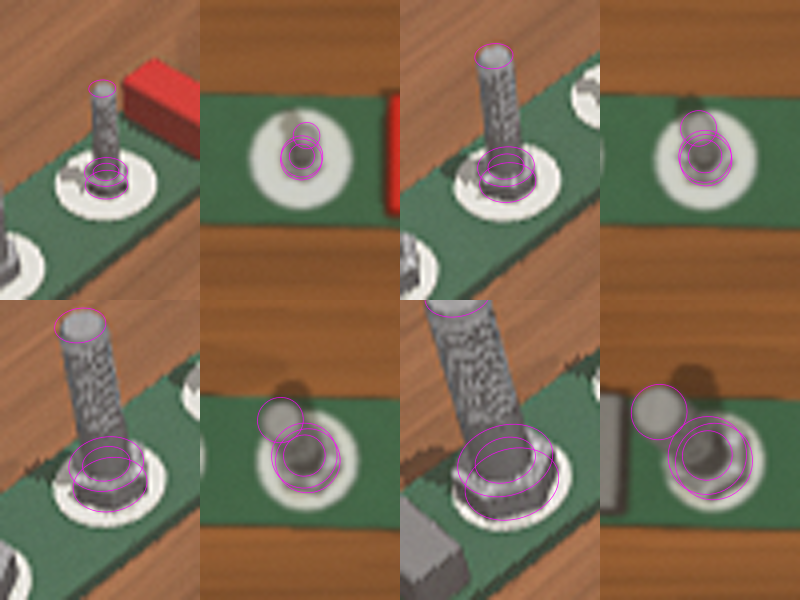

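View pics/F3top.png

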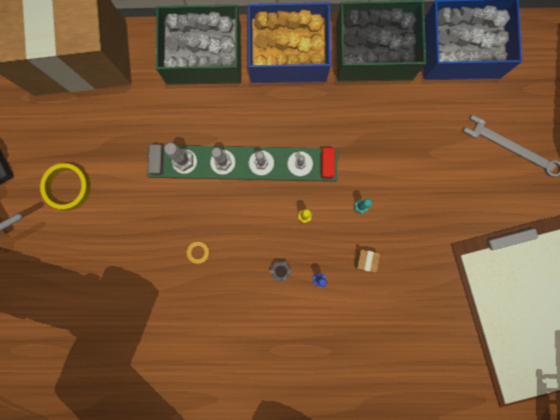

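View pics/F3side.png

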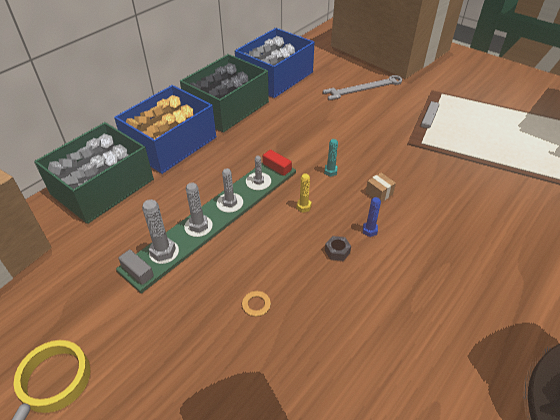

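The final pictures show all four bolts standing upright on their marks. In the top view they are at about (300,162), (261,162), (222,161) and (184,161), smallest to largest from the red block. They match the outlines expected of centred bolts, the look-alikes haven't moved, and the arm is clear.

```bash
python3 -c "
from h import *
print(ticket.job_done())"
```

```text
the job is handed in; nothing more can be done
None
```

All four bolts are standing free on the green board, heads down, in order of size from the red block. bolt_12 is on mark_a next to it, then bolt_16 on mark_b, bolt_20 on mark_c and bolt_24 on mark_d. I handed the job in at about 36 s of the 102 s limit.

- **Position:** in the last pictures from both cameras, each bolt matches the outline expected of a centred one, to within about 1 mm by eye. The two cameras disagree by about 3 mm on where the marks are, so I compared each bolt with its mark within the same camera.
- **Upright:** no bolt tipped in any of the pictures taken along the way.
- **Forces:** none of the wrist forces reported at the end of each move passed 7 N.
- **Look-alikes:** the blue, turquoise and yellow ones are where they started.
- **What went wrong:** one quick move towards bolt_20 stopped about 20 mm short, with nothing touched. I caught it in the check and corrected it before gripping.

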